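Feed two loose nuts through the gate of a parts feeder

TASK

Two hex nuts lie loose on the raised deck of the parts feeder. With your fingertips, gently sweep them across the deck and through the narrow gate so that they drop into the catch pocket behind it, one at a time: the first must be down in the pocket while the second is still waiting on the deck, clear of the gate. Do not pinch, squeeze or lift the nuts, and leave the stack of washers and the brass weight on the deck and everything round the feeder where they are.

Things in the scene. Friction and masses are not known exactly. Their poses are not given: they have to be found in the camera images.
- feeder: Parts feeder fixed on the worktop: grey deck with aluminium guide walls. Origin under it on the worktop; +y is the feeding direction (roughly away from the robot), x runs across, z up. The flat deck is 48 mm above the worktop and spans x -77..77, y -90..87 mm. Lips along its sides at x = -75 and 75 mm rise only 3 mm above the deck; the edge at y = -90 mm has no lip.
- gate (a point): Middle of the gate at deck level (feeder x 0, y 85 mm), axes as the feeder's. The gate is a 40 mm opening (x -20..20) in a wall 4 mm thick, 16 mm above the deck. Guide walls alike make a funnel to it from x = +-45, y = 45 to x = +-22, y = 85 mm of the feeder. Behind the gate (y = 87 mm) the deck ends in a sheer drop into the pocket: a nut whose centre is past it falls in.
- pocket (a point): Centre of the catch pocket's floor (feeder x = 0, y = 113 mm, 7 mm above the worktop, 41 mm below the deck), axes as the feeder's. The pocket is 64 mm wide in x and 52 mm long in y inside; its far and side walls rise 11 mm above the deck. The feeder stands between a tall test rig (from about y = 0.37 m leftwards, x beyond 0.38 m) and a tall round humidifier (r about 0.12 m).
- nut_a_mid (a point): Centre of a loose plain hex nut, 24 mm across flats, 27 mm across corners, 13 mm high, 34 g, lying flat on the deck at any yaw. One of two alike; either may go first. Sweep it with the fingertips low, about 3 mm above the deck: while it tips over the edge it can catch under tips held higher.
- nut_b_mid (a point): Centre of the other, identical nut.
- nut_a: The same nut as nut_a_mid; origin at the centre of its underside.
- nut_b: The same nut as nut_b_mid; origin at the centre of its underside.
- washers_mid (a point): Centre of a loose stack of three washers, 31 mm diameter, 9 mm high, on the deck; to be left alone. Both nuts and the washers lie in any order at three spots of the feeder, about (x, y) = (-50, -35), (0, -65) and (50, -35) mm, each within 8 mm.
- weight_mid (a point): Centre of a small brass weight, 22 mm diameter, 29 mm high, standing on the deck in the corner behind one guide wall, near feeder x = 57, y = 66 mm; to be left where it is.
- tin: Round aluminium tin, 63 mm diameter, 36 mm high, on the worktop right of the feeder; bystander. Origin under its centre.
- timer: White digital timer, 43x66x61 mm, on the worktop by the humidifier; bystander.
- hex_key: Black hex key, 104 mm long, lying on the worktop right of the feeder; bystander.
- callipers: Callipers, 215 mm long, lying farther right; bystander.
- screwdriver: Screwdriver, 192 mm long, lying at the far right; bystander.

How it is judged:
By the outcome, as a careful person would: the job done as asked, in the order asked, and still so for the second after the job is handed in, with the robot touching nothing.
It also fails if it takes over 64 s, if anything falls off the work surface, if the arm or the gripper's body presses on something with over 40 N, if the wrist force passes 120 N, or if a joint passes its speed limit or range.

ROBOT

A 6-joint arm with a two-finger parallel gripper is mounted at the origin on a cart in front of the work surface, level with it; the furniture and walls round the work are solid. World frame = base frame: x ahead of the robot, y to its left, z up, the work surface at z = 0. Lengths are in m, angles in rad, forces in N, time in s.
With the tool pointing down it reaches from about 0.375 to 0.9 m from the base axis. Payload 3.1 kg.
Tool frame: the origin (TCP) lies on the front face of the gripper's body, between the roots of the fingers; the fingertips stand 70 mm ahead of it and the grasp point (between the pads) lies 51 mm ahead of it; z points along the fingers, y is the line along which they close (so a half turn about z gives the same grasp; the last joint's range is limited). The gripper opens to 87 mm and grips with 3 to 60 N. Pads are 19 mm wide; open, the fingers measure 117 mm over their backs; the gripper's body (75 mm by 190 mm) begins 51 mm behind the grasp point.
Start: joints at [0.945, 0.527, 1.433, -0, 1.181, -0.178], TCP at [0.271, 0.563, 0.292] pointing down, gripper open.
Joint ranges: [-3.08, 3.08], [-0.75, 2.2], [0.22, 2.44], [-1.43, 4.57], [0, 2.65], [-2.85, 2.85]. Speed limits (rad/s): [2.79, 2.79, 3.14, 3.14, 3.14, 3.14].

INTERFACE

Orientations are given as a unit quaternion [x, y, z, w].
In Python, from rig import robot, cams, ticket gives the robot as it stands. The module is installed in compiled form; this text tells all that it offers.
- The arm moves only by the shell command python3 -m crank 'ROWS' [FORCE]. ROWS is JSON, a list of rows, each a list of 7 numbers: the shift along the tool's x, y, z in cm, then the turn, a rotation vector about the tool's x, y, z in rad, then the closure, from 0 (fully open) to 1 (shut). A call has 1 to 5 rows; each row shifts and turns the commanded pose from where the row before left it, along the tool's axes as they then stand; what a row does not reach is not made up. A row lasts 1/8 s, in which the tool goes at most 62.5 mm and 10.7 degrees, less where a joint would pass 70% of its speed; a pose out of reach is approached as far as the arm can. A call is refused whole if a number of a shift passes 6.25 or a number of a turn 0.188, either way. A call with a gripper value outside its range is refused whole. The fingers move at their own pace and stop on an object; FORCE is the grip in N (left out, the last holds). Time passes only in rows, so rows that do not move let the fingers close. It gives the time, the measured TCP pose, the force, the opening and the grip force at its end, in the units of the state.
- robot.get_obs(): the state, without advancing time (a new reading comes with each control period).
- cams.camera(name): name is "scene" or "top" or "wrist"; returns the picture (384x512x3 uint8, red, green, blue); there is no depth.
- cams.camera_info(name): a dict with "intrinsics" (3x3 intrinsics, pixels), "pose" (4x4, takes a point from camera to world coordinates). Camera axes: x right, y down, z forward; pixel columns grow to the right and rows downward; lengths in m; the calibration is good to about 2 mm. A picture is of the moment at which its call begins: read the wrist's pose just before it. camera_info takes no time and is no camera call; for the wrist camera it gives the pose at the moment of the call.
- ticket.hand_in(): hands the job in; it is judged then, once.
The state is a dict: "time": time; "q": joint angles; "joint_velocities": joint speeds; "joint_torque": joint torques, N m; "position": TCP position; "tool_rot": TCP orientation; "ft_force": force on the tool from outside, world axes, zero at the start; "moment": the same for the moment, N m; "grip_width": finger opening in m; "grip_force": force on a finger pad.
Only numpy, scipy, OpenCV 4.12 (cv2) and the standard library are available. Lean on these libraries where they do the work, as an engineer would, in place of code of your own. Each camera call takes 0.05 s, during which the arm holds its last target. There are 200 camera calls.

## Working session

There is one attempt and no reset: what is moved stays moved. The work goes in short steps, Python scripts to look and compute and a shell command to move; the robot and the scene stay as the last step left them, time stands still between calls to the robot, and variables do not carry over. Pictures are saved under pics/ and viewed, at most 10 in all, crops included, and the job is handed in when it is done.

```bash
mkdir -p pics; python3 - <<'E'
from rig import robot,cams
import cv2,numpy as np
o=robot.get_obs();print(o['time'],o['position'],o['tool_rot'],o['grip_width'])
for n in("top","scene"):
    im=cams.camera(n);cv2.imwrite(f"pics/{n}0.png",im[:,:,::-1]);i=cams.camera_info(n);print(n,np.round(i['intrinsics'],1).tolist(),np.round(i['pose'],3).tolist())
E
```

```text
0.0 [0.27027125 0.56290975 0.29127648] [ 2.22063767e-01  9.75031562e-01 -9.84334478e-04 -4.10229999e-04] 0.086827461796661
top [[456.2, 0.0, 247.6], [0.0, 456.2, 193.1], [0.0, 0.0, 1.0]] [[-0.017, -0.981, 0.192, 0.266], [-1.0, 0.017, -0.002, -0.173], [-0.001, -0.192, -0.981, 1.513], [0.0, 0.0, 0.0, 1.0]]
scene [[485.2, 0.0, 261.9], [0.0, 485.2, 191.4], [0.0, 0.0, 1.0]] [[0.757, -0.438, 0.485, -0.127], [-0.653, -0.5, 0.569, -0.966], [-0.007, -0.748, -0.664, 0.981], [0.0, 0.0, 0.0, 1.0]]
```

View pics/top0.png

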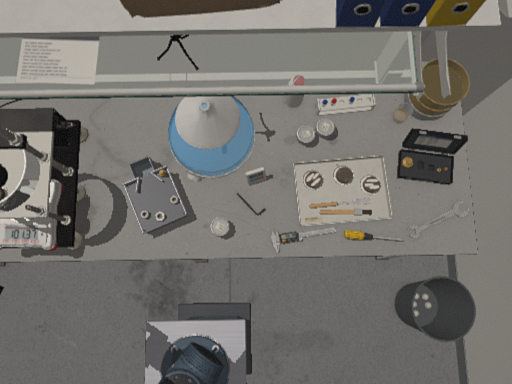

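View pics/scene0.png

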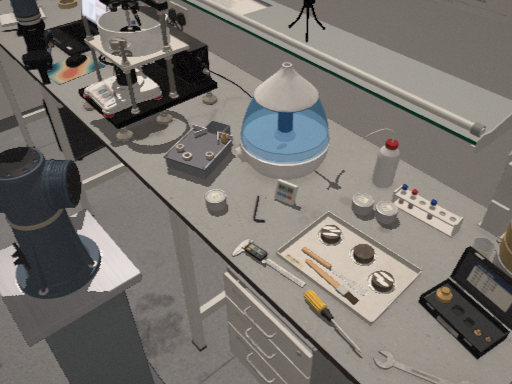

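The top view shows the feeder near (155,197), with three rings near (145,214), (160,216), (174,200) and the gate towards (150,168). I'll enlarge both views.

```bash
python3 - <<'E'
import cv2,numpy as np
a=cv2.imread("pics/top0.png")[150:240,115:195];b=cv2.imread("pics/scene0.png")[115:185,160:240]
a=cv2.resize(a,(400,450),interpolation=cv2.INTER_CUBIC);b=cv2.resize(b,(400,350),interpolation=cv2.INTER_CUBIC)
b=cv2.copyMakeBorder(b,0,100,0,0,cv2.BORDER_CONSTANT)
cv2.imwrite("pics/crop0.png",np.hstack([a,b]))
E
```

```text
(no output)
```

View pics/crop0.png

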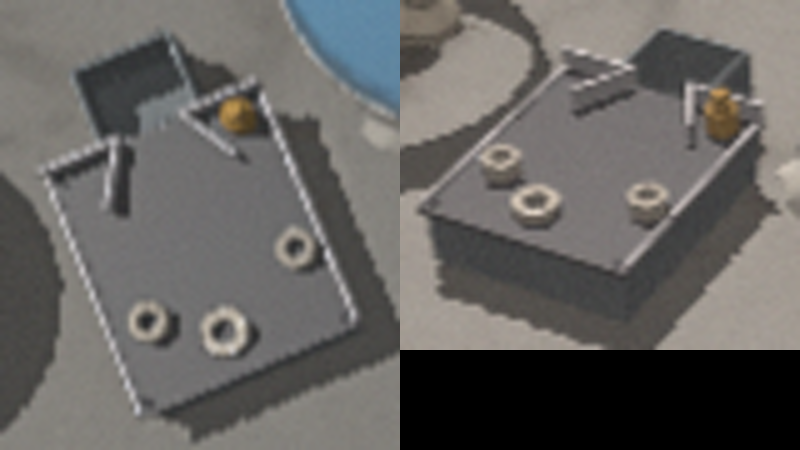

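The crop shows the middle ring (225,332) as the largest, so probably the washers, with smaller hex nuts left (150,322) and right (297,248). I'll compute the feeder pose from its corners and check with the wrist camera.

```bash
cat >h.py <<'E'
import numpy as np,cv2
from rig import robot,cams
from scipy.spatial.transform import Rotation as R
def ray(info,px,z):
    K=np.array(info['intrinsics']);P=np.array(info['pose'])
    px=np.atleast_2d(px).astype(float);d=np.c_[px,np.ones(len(px))]@np.linalg.inv(K).T@P[:3,:3].T
    z=np.broadcast_to(z,len(px));t=(z-P[2,3])/d[:,2];return P[:3,3]+d*t[:,None]
def proj(info,w):
    K=np.array(info['intrinsics']);P=np.array(info['pose']);c=(np.atleast_2d(w)-P[:3,3])@P[:3,:3];u=c@K.T;return u[:,:2]/u[:,2:]
def fit(w,f): # 2D rigid feeder->world
    w=w[:,:2];f=np.array(f,float);wc,fc=w.mean(0),f.mean(0)
    a=np.arctan2(*[((f-fc)[:,0]*(w-wc)[:,1]-(f-fc)[:,1]*(w-wc)[:,0]).sum(),((f-fc)*(w-wc)).sum()])
    M=np.array([[np.cos(a),-np.sin(a)],[np.sin(a),np.cos(a)]]);t=wc-M@fc
    return a,M,t,np.linalg.norm(w-(f@M.T+t),axis=1)
E
python3 - <<'E'
from h import *
i=cams.camera_info("top")
c=np.array([[140,412],[355,320],[43,170],[258,80]])/5+[115,150]-.4
w=ray(i,c,[.051,.051,.064,.064])
a,M,t,e=fit(w,np.array([[-76,-90],[76,-90],[-77,87],[77,87]])/1e3)
print(a,t,e)
n=np.array([[150,320],[225,331],[296,247],[238,110]])/5+[115,150]-.4
p=ray(i,n,[.06,.057,.06,.075])
print(p,((p[:,:2]-t)@M*1e3).round(1))
print("gate",M@[0,.085]+t,"pocket",M@[0,.113]+t)
i=cams.camera_info("wrist");print(np.round(i['intrinsics'],1).tolist(),np.round(i['pose'],3).tolist())
print(proj(i,np.r_[t,.048]))
im=cams.camera("wrist");cv2.imwrite("pics/w0.png",im[:,:,::-1])
E
```

```text
-1.1814942334248335 [0.54008749 0.12640771] [0.00321015 0.00431585 0.00453311 0.0032966 ]
[[0.48943006 0.15583458 0.06      ]
 [0.48190659 0.10800649 0.057     ]
 [0.53559309 0.06256477 0.06      ]
 [0.62378091 0.09902305 0.075     ]] [[-46.5 -35.7]
 [ -5.1 -60.8]
 [ 57.4 -28.4]
 [ 57.1  67. ]]
gate [0.6187273  0.15866885] pocket [0.64463217 0.16929605]
[[328.2, 0.0, 255.2], [0.0, 328.2, 189.2], [0.0, 0.0, 1.0]] [[0.434, 0.871, 0.229, 0.207], [0.901, -0.419, -0.112, 0.593], [-0.002, 0.255, -0.967, 0.383], [0.0, 0.0, 0.0, 1.0]]
[[ 56.31249493 479.27460564]]
```

View pics/w0.png

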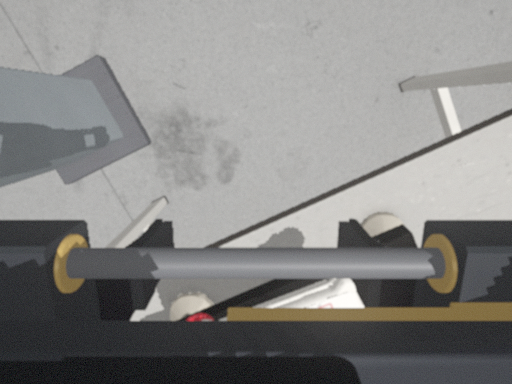

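```bash
python3 - <<'E'
from h import *
i=cams.camera_info("top");s=cams.camera_info("scene")
a=-1.1815;M=np.array([[np.cos(a),-np.sin(a)],[np.sin(a),np.cos(a)]]);t=np.array([.54,.1264])
# widest blue rim: left/right/top/bottom extents in top and scene views
im=cv2.imread("pics/top0.png");hsv=cv2.cvtColor(im,cv2.COLOR_BGR2HSV)
m=cv2.inRange(hsv,(95,90,60),(115,255,255));m[:85]=0;m[190:]=0;m[:,:150]=0;m[:,270:]=0
ys,xs=np.nonzero(m);print(xs.min(),xs.max(),ys.min(),ys.max())
for z in (.05,.1,.15,.2):
    c=ray(i,[[xs.min(),133],[xs.max(),133]],z);ctr=c.mean(0)
    l=ray(s,[[240,142],[329,142]],z)
    b=ray(i,[[211,ys.max()]],z)[0]
    print(z,c[:,:2].round(3).tolist(),"feeder",((ctr[:2]-t)@M*1e3).round(),"nearpt",((b[:2]-t)@M*1e3).round(),"scene",l.mean(0)[:2].round(3), np.linalg.norm(l[1]-l[0])/2)
E
```

```text
169 252 96 174
0.05 [[0.763, 0.083], [0.758, -0.195]] feeder [252. 135.] nearpt [200.   4.] scene [ 0.766 -0.033] 0.14504967783221967
0.1 [[0.746, 0.075], [0.741, -0.194]] feeder [249. 118.] nearpt [199.  -9.] scene [ 0.718 -0.083] 0.13725839656555783
0.15 [[0.729, 0.066], [0.724, -0.193]] feeder [247. 101.] nearpt [198. -22.] scene [ 0.67  -0.133] 0.1294671152988961
0.2 [[0.712, 0.057], [0.708, -0.193]] feeder [244.  83.] nearpt [197. -34.] scene [ 0.622 -0.184] 0.12167583403223434
```

```bash
python3 -m crank '[[-2.4,-4.6,0,0,0,0,1],[-2.4,-4.6,0,0,0,0,1],[-2.4,-4.6,0,0,0,0,1],[-2.4,-4.6,0,0,0,0,1],[-2.4,-4.6,0,0,0,0,1]]' 10 && python3 -m crank '[[0,0,0,0,0,0.18,1],[0,0,0,0,0,0.18,1],[0,0,0,0,0,0.18,1],[0,0,0,0,0,0.18,1],[0,0,0,0,0,0.18,1]]' && python3 -m crank '[[0,0,0,0,0,0.18,1],[0,0,0,0,0,0.18,1],[0,0,0,0,0,0.18,1],[0,0,0,0,0,0.18,1],[0,0,0,0,0,0.18,1]]'
cat >>h.py <<'E'
import json,os
def goal(xy,z,ang):
    """remaining shift in tool axes (cm) and turn about tool z for tip at feeder xy(mm), tip z (m), tool x at ang deg from feeder +y (ccw from above)"""
    f=json.load(open('f.json'));a=f['a'];M=np.array([[np.cos(a),-np.sin(a)],[np.sin(a),np.cos(a)]]);t=np.array(f['t'])
    o=robot.get_obs();T=R.from_quat(o['tool_rot']).as_matrix()
    w=np.r_[M@(np.array(xy)/1e3)+t,z+.07]
    d=T.T@(w-o['position'])*100
    x=T[:,0];cur=np.arctan2(x[1],x[0]);want=a+np.pi/2+np.radians(ang)
    tip=o['position']+.07*T[:,2]
    print("t",round(o['time'],2),"tip feeder",((tip[:2]-t)@M*1e3).round(1),"z",tip[2].round(4),"tilt",T[:2,2].round(4),"ang",np.degrees(cur-a-np.pi/2).round(1),"F",np.round(o['ft_force'],1),"w",round(o['grip_width'],4))
    print("shift",d.round(2),"turn",round(-((want-cur+np.pi)%(2*np.pi)-np.pi),3))
E
echo '{"a":-1.1815,"t":[0.5401,0.1264]}'>f.json
python3 -c "
from h import *
goal((0,-75),.23,0)"
```

```text
time: 0.78
position: [0.2789, 0.3026, 0.2922]
tool_rot: [0.222, 0.975, -0.0, 0.0]
ft_force: [1.0, -0.8, -0.4]
grip_width: 0.0449
grip_force: 0.0
time: 1.4
position: [0.279, 0.304, 0.2922]
tool_rot: [0.626, 0.78, -0.0, -0.0]
ft_force: [0.8, -0.3, -0.1]
grip_width: 0.0012
grip_force: 0.0
time: 2.02
position: [0.279, 0.304, 0.2922]
tool_rot: [0.903, 0.429, -0.0, 0.0]
ft_force: [0.0, 0.4, 0.4]
grip_width: 0.0005
grip_force: 0.0
t 2.02 tip feeder [-263.4 -174.1] z 0.2222 tilt [-0.0003 -0.0001] ang 28.6 F [0.  0.4 0.4] w 0.0005
shift [-3.89 27.87 -0.78] turn 0.499
```

```bash
python3 -m crank '[[0,0,0,0,0,0.166,1],[0,0,0,0,0,0.166,1],[0,0,0,0,0,0.166,1]]' >/dev/null; python3 -m crank '[[2,5.3,0,0,0,0,1],[2,5.3,0,0,0,0,1],[2,5.3,0,0,0,0,1],[2,5.2,0,0,0,0,1],[2,5.2,0,0,0,0,1]]' && python3 -m crank '[[0,0,0,0,0,0,1]]' >/dev/null; python3 - <<'E'
from h import *
goal((0,-75),.23,0)
i=cams.camera_info("wrist");im=cams.camera("wrist");cv2.imwrite("pics/w1.png",im[:,:,::-1])
np.savez("w1.npz",K=i['intrinsics'],P=i['pose'])
E
```

```text
time: 3.02
position: [0.4738, 0.0985, 0.2922]
tool_rot: [0.981, 0.196, 0.0, -0.0]
ft_force: [0.8, 0.6, 0.1]
grip_width: 0.0007
grip_force: 0.0
t 3.15 tip feeder [  2.8 -70.1] z 0.2223 tilt [ 0.003  -0.0006] ang 0.1 F [-0.6  0.1  0.1] w 0.0006
shift [-0.47 -0.27 -0.77] turn 0.001
```

View pics/w1.png

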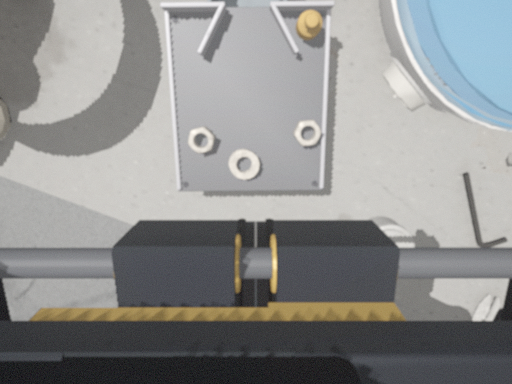

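The wrist view clearly shows round washers at (244,164) in the middle, hex nuts at (202,140) and (308,132), the brass weight at (310,22), and the gate at the top around (247,5). I'll refine the feeder pose from the lips and front edge and find the nuts by contours.

```bash
python3 - <<'E'
from h import *
im=cv2.imread("pics/w1.png");g=cv2.cvtColor(im,cv2.COLOR_BGR2GRAY).astype(float)
d=np.load("w1.npz");i=dict(intrinsics=d['K'],pose=d['P'])
def lip(lo,hi,slope):
    pts=[]
    for r in range(50,180):
        c0=lo+slope*(r-50);cs=np.arange(int(c0)-6,int(c0)+7);v=g[r,cs];b=np.clip(v-np.sort(v)[-4],0,None)
        pts.append(((b*cs).sum()/max(b.sum(),1e-9),r))
    pts=np.array(pts);p=np.polyfit(pts[:,1],pts[:,0],1)
    for _ in range(3):
        k=abs(np.polyval(p,pts[:,1])-pts[:,0])<1.5;p=np.polyfit(pts[k,1],pts[k,0],1)
    return p,k.sum()
L,kl=lip(170,0,.075);Rr,kr=lip(329,0,-.045);print(L,kl,Rr,kr)
# front edge: strongest dark->light / change
rows=[]
for c in range(212,300):
    if abs(c-244)<0: continue
    v=cv2.GaussianBlur(g[:,c:c+1],(1,3),0)[180:200,0];dv=np.abs(np.diff(v));rows.append((c,180+dv.argmax()+.5))
rows=np.array(rows);print("front row",np.median(rows[:,1]))
top=[g[0:14,c].argmax() for c in (*range(172,212,4),)],[g[0:14,c].argmax() for c in range(280,325,4)];print(top)
W=lambda p,z:ray(i,[[np.polyval(p,r),r] for r in (60,170)],z)
l=W(L,.051);r=W(Rr,.051)
dl=(l[0]-l[1])[:2];dr=(r[0]-r[1])[:2]
print("angles",np.arctan2(dl[1],dl[0])-np.pi/2,np.arctan2(dr[1],dr[0])-np.pi/2)
u=dl/np.linalg.norm(dl)+dr/np.linalg.norm(dr);u/=np.linalg.norm(u);a=np.arctan2(u[1],u[0])-np.pi/2
n=np.array([u[1],-u[0]]);xl=(l[:,:2]@n).mean();xr=(r[:,:2]@n).mean();print("width",xr-xl)
fr=ray(i,[[247,np.median(rows[:,1])]],.048)[0][:2]@u
rw=ray(i,[[192,np.mean(top[0])],[303,np.mean(top[1])]],.064)[:,:2]@u
print("y span front->rear wall top",rw-fr,"expect .175")
y0=np.mean([fr+.09,rw.mean()-.085]);t=n*(xl+xr)/2+u*y0;print(a,t)
json.dump(dict(a=float(a),t=t.tolist()),open('f.json','w'))
M=np.c_[n,u]
for nm,(cx,cy),z in(("A",(202,140),.061),("W",(244,164),.057),("B",(308,132),.061)):
    s=g[cy-20:cy+20,cx-20:cx+20];k=((s>145)*255).astype('uint8')
    cs,_=cv2.findContours(k,cv2.RETR_EXTERNAL,cv2.CHAIN_APPROX_NONE)
    c=min(cs,key=lambda c:np.hypot(*(np.array(cv2.minEnclosingCircle(c)[0])-20))+ (99 if cv2.contourArea(c)<150 else 0));(x,y),rad=cv2.minEnclosingCircle(c)
    p=ray(i,[[x+cx-20,y+cy-20]],z)[0][:2];print(nm,(x+cx-20,y+cy-20),rad,cv2.contourArea(c),((p-t)@M*1e3).round(1))
E
```

```text
[6.92962725e-02 1.64865543e+02] 130 [-4.21245985e-02  3.28693466e+02] 127
front row 195.5
([np.int64(4), np.int64(4), np.int64(4), np.int64(4), np.int64(4), np.int64(4), np.int64(4), np.int64(3), np.int64(3), np.int64(3)], [np.int64(3), np.int64(3), np.int64(3), np.int64(3), np.int64(3), np.int64(3), np.int64(3), np.int64(3), np.int64(2), np.int64(3), np.int64(2), np.int64(2)])
angles -1.1740594045668202 -1.1715106738235834
width 0.14974648484304218
y span front->rear wall top [0.18011735 0.18006792] expect .175
-1.1727850391952017 [0.53452978 0.1280281 ]
A (201.5, 139.5) 27.57726287841797 1521.0 [-46.1 -31.5]
W (243.5, 163.5) 27.57726287841797 1521.0 [ -5.5 -56.4]
B (307.5, 131.5) 27.57726287841797 1475.0 [ 57.6 -24.6]
```

```bash
echo '{"a":-1.1728,"t":[0.5368,0.1290]}'>f.json
python3 -m crank '[[0,0,0,0,0,0.175,1],[0,0,0,0,0,0.174,1],[0,0,0,0,0,0,1]]' >/dev/null; python3 -c "
from h import *
goal((-55,-59),.0515,-20)"
```

```text
t 3.58 tip feeder [  0.3 -71.2] z 0.2221 tilt [-0.0017  0.0003] ang -19.9 F [-1.1 -0.  -0.3] w 0.0005
shift [-0.72 -5.61 17.06] turn 0.002
```

```bash
python3 -m crank '[[-0.4,-2.8,3,0,0,0,1],[-0.3,-2.8,3,0,0,0,1],[0,0,4,0,0,0,1],[0,0,4,0,0,0,1],[0,0,0,0,0,0,1]]' >/dev/null; python3 - <<'E'
from h import *
goal((-55,-59),.0515,-20)
i=cams.camera_info("wrist");im=cams.camera("wrist");cv2.imwrite("pics/w2.png",im[:,:,::-1]);np.savez("w2.npz",K=i['intrinsics'],P=i['pose'])
E
```

```text
t 4.2 tip feeder [-54.6 -60.3] z 0.0801 tilt [-0.0078 -0.0007] ang -19.9 F [ 0.5 -0.6  0. ] w 0.0003
shift [ 0.08 -0.08  2.86] turn 0.001
```

View pics/w2.png

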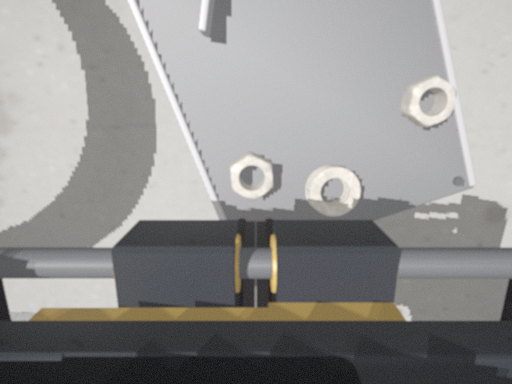

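Nut A is at (252,175), directly ahead of the fingers (column ≈256); nut B is at (428,100) and the washers at (333,190), clear to the right.

```bash
python3 - <<'E'
from h import *
d=np.load("w2.npz");i=dict(intrinsics=d['K'],pose=d['P']);f=json.load(open('f.json'));a=f['a'];M=np.array([[np.cos(a),-np.sin(a)],[np.sin(a),np.cos(a)]]);t=np.array(f['t'])
p=ray(i,[[251,176],[428,101],[333,191],[471,184],[212,196],[204,29]],[.061,.061,.057,.051,.051,.064]);print(((p[:,:2]-t)@M*1e3).round(1))
goal((-55,-59),.0515,-20)
E
python3 -m crank '[[0,0,1.4,0,0,0,1],[0,0,1.4,0,0,0,1],[0,0,0,0,0,0,1]]'; python3 -c "
from h import *
goal((-6,68),.0515,-20)"
```

```text
[[-46.7 -33. ]
 [ 55.8 -26.8]
 [ -5.2 -58.6]
 [ 74.6 -84.8]
 [-74.1 -38.7]
 [-42.5  45.6]]
t 4.25 tip feeder [-54.  -58.7] z 0.0817 tilt [-0.0034 -0.0003] ang -20.0 F [ 0.8 -0.5 -0.4] w 0.0003
shift [-0.08 -0.08  3.02] turn 0.001
time: 4.62
position: [0.4628, 0.1555, 0.1237]
tool_rot: [1.0, 0.023, -0.001, 0.0]
ft_force: [-0.9, 0.1, 0.5]
grip_width: 0.0004
grip_force: 0.0
t 4.62 tip feeder [-53.1 -58.1] z 0.0537 tilt [-0.0015 -0.0002] ang -20.1 F [-0.9  0.1  0.5] w 0.0004
shift [13.45  0.09  0.2 ] turn -0.002
```

```bash
python3 -m crank '[[0,-0.2,0.2,0,0,0,1],[0.7,0,0,0,0,0,1],[0.7,0,0,0,0,0,1],[0.7,0,0,0,0,0,1],[0.7,0,0,0,0,0,1]]' |sed -n '4p'; python3 -m crank '[[0.7,0,0,0,0,0,1],[-0.3,0,0,0,0,0,1],[-0.3,0,0,0,0,0,1],[0,0,0,0,0,0.13,1],[0,0,0,0,0,0.13,1]]' |sed -n '4p'; python3 -m crank '[[0,0,0,0,0,0,1]]' >/dev/null; python3 - <<'E'
from h import *
goal((-52,-27),.0515,-35)
i=cams.camera_info("wrist");im=cams.camera("wrist");cv2.imwrite("pics/w3.png",im[:,:,::-1]);np.savez("w3.npz",K=i['intrinsics'],P=i['pose'])
E
```

```text
ft_force: [0.2, 0.5, 0.3]
ft_force: [-0.6, 0.3, -0.3]
t 6.0 tip feeder [-45.2 -30.3] z 0.0522 tilt [-0.0008 -0.0001] ang -34.9 F [0.1 1.  0.8] w 0.0007
shift [-0.13 -0.74  0.07] turn 0.001
```

View pics/w3.png

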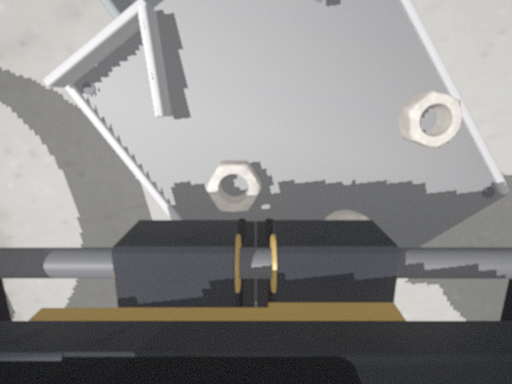

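Nut A has moved to (234,185), slightly left of the finger centre line; nut B (432,118) is undisturbed. I'll make an automatic detector so I need fewer viewings.

```bash
cat >>h.py <<'E'
def nuts(im,i,z=.061):
    f=json.load(open('f.json'));a=f['a'];M=np.array([[np.cos(a),-np.sin(a)],[np.sin(a),np.cos(a)]]);t=np.array(f['t'])
    b=im.astype(int);k=((b[...,2]>150)&(b[...,2]-b[...,0]>8)).astype('uint8')*255
    k[218:]=0;k=cv2.morphologyEx(k,cv2.MORPH_CLOSE,np.ones((5,5)))
    for c in cv2.findContours(k,cv2.RETR_EXTERNAL,cv2.CHAIN_APPROX_NONE)[0]:
        A=cv2.contourArea(c)
        if A<150: continue
        (x,y),r=cv2.minEnclosingCircle(c);p=ray(i,[[x,y]],z)[0][:2]
        q=ray(i,[[x+r,y]],z)[0][:2]
        print("blob px",round(x),round(y),"area",A,"feeder",((p-t)@M*1e3).round(1),"rad mm",round(np.linalg.norm(q-p)*1e3,1))
def look(name):
    i=cams.camera_info("wrist");im=cams.camera("wrist")[:,:,::-1].copy();cv2.imwrite(f"pics/{name}.png",im);np.savez(name+".npz",K=i['intrinsics'],P=i['pose']);nuts(im,i)
E
python3 - <<'E'
from h import *
for n in("w2","w3"):
    d=np.load(n+".npz");im=cv2.imread(f"pics/{n}.png");nuts(im,dict(intrinsics=d['K'],pose=d['P']));print()
print(im[185,215],im[175,235],im[150,300],im[60,300],im[118,410])
goal((-52,-27),.0515,-35)
E
```

```text
blob px 333 189 area 2147.5 feeder [ -5.6 -56.1] rad mm 16.0
blob px 252 176 area 1505.0 feeder [-46.3 -32.8] rad mm 13.3
blob px 7 112 area 385.0 feeder [-157.6   44.5] rad mm 12.6
blob px 428 101 area 2028.5 feeder [ 55.8 -26.8] rad mm 15.3

blob px 232 186 area 1988.0 feeder [-36.2   0.3] rad mm 13.3
blob px 430 118 area 2698.0 feeder [ 56.1 -25.7] rad mm 15.3

[244 253 255] [125 128 127] [197 197 196] [190 188 189] [221 230 234]
t 6.05 tip feeder [-45.2 -30.1] z 0.0522 tilt [-0.0007 -0.0001] ang -34.9 F [ 0.1  0.9 -0.4] w 0.0006
shift [-0.14 -0.74  0.07] turn 0.002
```

```bash
python3 -m crank '[[0,-1,0.1,0,0,0,1],[0.8,0,0,0,0,0,1],[0.7,0,0,0,0,0,1],[0.7,0,0,0,0,0,1],[0.7,0,0,0,0,0,1]]' |sed -n '4p'; python3 -m crank '[[0.7,0,0,0,0,0,1],[0.7,0,0,0,0,0,1],[0.7,0,0,0,0,0,1],[0.7,0,0,0,0,0,1],[0.6,0,0,0,0,0,1]]' |sed -n '4p'; python3 -m crank '[[-0.4,0,0,0,0,0,1],[-0.4,0,0,0,0,-0.15,1],[0,0,0,0,0,-0.15,1],[0,0,0,0,0,-0.16,1],[0,0,0,0,0,-0.15,1]]' |sed -n '4p'; python3 -m crank '[[0,0,0,0,0,0,1]]' >/dev/null; python3 - <<'E'
from h import *
goal((0,15),.0515,0);look("w4")
E
```

```text
ft_force: [0.4, -1.3, 0.6]
ft_force: [0.2, 0.3, -0.1]
ft_force: [0.3, 0.4, 0.6]
t 8.05 tip feeder [-21.9  20.6] z 0.0512 tilt [-0.0007 -0.    ] ang -0.2 F [ 0.8 -0.2 -0.4] w 0.0005
shift [-0.56  2.19 -0.03] turn -0.003
blob px 510 186 area 251.0 feeder [99.9 50.3] rad mm 10.3
blob px 294 190 area 2093.5 feeder [-3.3 48.2] rad mm 13.4
blob px 499 145 area 166.0 feeder [91.3 69.7] rad mm 7.9
blob px 430 148 area 2775.5 feeder [59.6 68.2] rad mm 19.8
blob px 413 78 area 353.0 feeder [47.8 99.4] rad mm 8.0
blob px 498 85 area 672.0 feeder [85.9 96.2] rad mm 19.2
blob px 435 52 area 189.5 feeder [ 56.2 109.7] rad mm 8.7
blob px 397 52 area 537.5 feeder [ 40.  109.8] rad mm 11.9
blob px 207 30 area 580.5 feeder [-41.9 118.8] rad mm 10.3
blob px 502 21 area 243.5 feeder [ 82.6 122.1] rad mm 6.9
blob px 448 7 area 471.5 feeder [ 59.  127.4] rad mm 15.3
```

```bash
python3 -m crank '[[0,1.9,0,0,0,0,1],[0.8,0.1,0,0,0,0,1],[0.6,0.1,0,0,0,0,1],[0.6,0,0,0,0,0,1],[0.6,0,0,0,0,0,1]]' |sed -n '4p'; python3 -m crank '[[0.6,0,0,0,0,0,1],[0.6,0,0,0,0,0,1],[0.6,0,0,0,0,0,1],[0.6,0,0,0,0,0,1],[0,0,0,0,0,0,1]]' |sed -n '2,4p'; python3 - <<'E'
from h import *
goal((0,70),.0515,0);look("w5")
E
```

```text
ft_force: [-0.8, -0.2, -0.6]
position: [0.6028, 0.1572, 0.1213]
tool_rot: [0.98, 0.197, 0.0, 0.0]
ft_force: [-0.5, 0.5, -0.1]
t 9.35 tip feeder [-0.4 71.9] z 0.0513 tilt [0.0009 0.0001] ang -0.1 F [-0.5  0.5 -0.1] w 0.0003
shift [-0.18  0.04 -0.02] turn -0.001
blob px 467 203 area 166.0 feeder [102.7  92.9] rad mm 8.9
blob px 464 183 area 303.5 feeder [ 99.8 103. ] rad mm 8.0
blob px 250 152 area 1391.0 feeder [ -2.3 118.3] rad mm 10.6
blob px 359 136 area 753.5 feeder [ 47.5 125.2] rad mm 14.7
blob px 168 99 area 193.0 feeder [-38.9 142. ] rad mm 7.0
blob px 200 81 area 525.0 feeder [-24.2 149.6] rad mm 8.9
blob px 440 91 area 4809.0 feeder [ 82.2 145.1] rad mm 36.4
blob px 158 34 area 1004.5 feeder [-41.6 168.6] rad mm 16.3
blob px 109 8 area 258.0 feeder [-61.3 178.6] rad mm 10.7
```

View pics/w5.png

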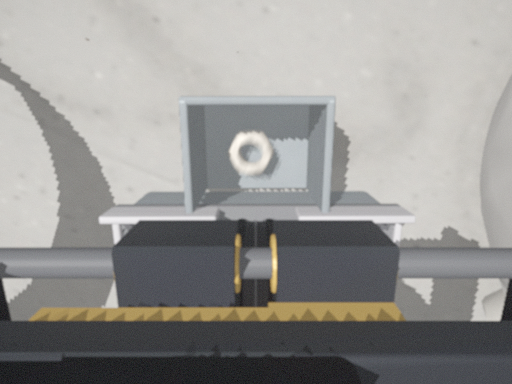

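The first nut lies flat in the pocket at (250,152), and the gate is clear. Next I lift, retreat, and go behind nut B with the gripper turned so that its long body stays away from the humidifier.

```bash
python3 -m crank '[[0,0,-2.2,0,0,0,1],[0,0,-2.2,0,0,0,1],[-4.1,0,-1,0,0,0,1],[-4.1,0,0,0,0,0,1],[-4.1,0,0,0,0,0,1]]' |sed -n '4p'; python3 -m crank '[[0,0,0,0,0,0.188,1],[0,0,0,0,0,0.188,1],[0,0,0,0,0,0.188,1],[0,0,0,0,0,0.188,1],[0,0,0,0,0,0.188,1]]' |sed -n '4p'; python3 -m crank '[[0,0,0,0,0,0,1]]' >/dev/null; python3 - <<'E'
from h import *
goal((73,-51),.054,-54);look("w6")
E
```

```text
ft_force: [-0.2, -1.0, -0.9]
ft_force: [-0.4, -0.7, -0.2]
t 10.78 tip feeder [ -0.7 -52.1] z 0.1053 tilt [-0.0001 -0.    ] ang -53.7 F [ 0.4 -0.2  0.1] w 0.0006
shift [6.   4.28 5.13] turn 0.006
blob px 258 215 area 432.5 feeder [ -1.4 -56.5] rad mm 14.3
blob px 507 114 area 212.0 feeder [ 141.4 -140.5] rad mm 9.5
blob px 278 114 area 1279.5 feeder [ 58.4 -27.3] rad mm 13.5
blob px 61 55 area 1030.5 feeder [ 9.9 96. ] rad mm 12.0
blob px 140 18 area 1212.5 feeder [53.9 68.8] rad mm 15.0
```

```bash
python3 -m crank '[[2.1,1.5,0,0,0,0.003,1],[2,1.5,0,0,0,0.003,1],[2,1.5,0,0,0,0,1],[0,0,1.5,0,0,0,1],[0,0,0,0,0,0,1]]' |sed -n '4p'; python3 - <<'E'
from h import *
goal((75,-52),.054,-54);look("w7")
E
```

```text
ft_force: [-1.1, 1.2, -0.5]
t 11.45 tip feeder [ 73.8 -54. ] z 0.0887 tilt [-0.0045  0.0009] ang -54.1 F [-1.1  1.2 -0.5] w 0.0003
shift [ 0.2  -0.08  3.47] turn -0.001
blob px 204 210 area 501.0 feeder [ 61.  -26.1] rad mm 12.8
blob px 458 198 area 1051.5 feeder [ 156.4 -146. ] rad mm 14.7
blob px 58 127 area 1438.5 feeder [53.7 68.5] rad mm 16.1
blob px 81 71 area 195.0 feeder [88.  72.2] rad mm 6.0
blob px 42 62 area 446.5 feeder [80.1 91.3] rad mm 11.6
blob px 231 49 area 2085.5 feeder [145.3  12.2] rad mm 25.5
blob px 32 20 area 187.0 feeder [ 95.7 105.3] rad mm 10.8
```

```bash
python3 -m crank '[[0.1,0.2,0,0,0,0,1],[0,0,1.2,0,0,0,1],[0,0,1.1,0,0,0,1],[0,0,1.1,0,0,0,1],[0,0,0,0,0,0,1]]' |sed -n '4p'; python3 - <<'E'
from h import *
goal((75,-52),.054,-54)
E
```

```text
ft_force: [-0.7, -0.8, 0.0]
t 12.12 tip feeder [ 76.7 -54.2] z 0.055 tilt [-0.0027  0.0004] ang -54.1 F [-0.7 -0.8  0. ] w 0.0007
shift [-0.02 -0.27  0.1 ] turn -0.002
```

```bash
python3 -m crank '[[0,-0.7,0,0,0,0,1],[0,-0.7,0,0,0,0,1],[0,-0.7,0,0,0,0,1],[0,-0.7,0.1,0,0,0,1],[0,-0.7,0.1,0,0,0,1]]' |sed -n '4p';python3 -m crank '[[0,-0.7,0.1,0,0,0,1],[0,-0.7,0,0,0,0,1],[0,-0.7,0,0,0,0,1],[0,0.8,0,0,0,0,1],[0,0.7,-2,0,0,0,1]]' |sed -n '4p';python3 -m crank '[[0,1,-2,0,0,0,1],[-2,0,0,0,0,0,1],[-2,0,0,0,0,0,1],[0,0,0,0,0,0,1]]' |sed -n '4p'; python3 - <<'E'
from h import *
goal((75,-52),.054,-54);look("w8")
E
```

```text
ft_force: [-0.8, -0.7, 0.1]
ft_force: [0.6, 0.2, 0.4]
ft_force: [1.6, -0.7, -1.3]
t 13.88 tip feeder [ 25.7 -53.6] z 0.0932 tilt [-0.0025  0.    ] ang -54.1 F [ 1.6 -0.7 -1.3] w 0.0007
shift [4.08 2.77 3.92] turn -0.002
blob px 498 143 area 756.5 feeder [ 147.5 -143.7] rad mm 12.2
blob px 172 146 area 1395.5 feeder [33.7 11.3] rad mm 13.5
blob px 30 85 area 1067.0 feeder [15.8 94.5] rad mm 12.0
blob px 105 52 area 1529.5 feeder [55.9 68.9] rad mm 15.3
blob px 73 8 area 284.0 feeder [64.8 93.5] rad mm 7.8
```

```bash
python3 -m crank '[[0,0,0,0,0,-0.088,1],[0,0,0,0,0,0,1]]' >/dev/null; python3 -c "
from h import *
goal((57.5,-16.5),.0515,-49)"
```

```text
t 14.18 tip feeder [ 27.6 -50.8] z 0.0933 tilt [ 0.0014 -0.0002] ang -49.2 F [-0.   0.1 -0.3] w 0.0001
shift [ 4.51 -0.64  4.19] turn -0.003
```

```bash
python3 -m crank '[[2.3,-0.3,0,0,0,0,1],[2.2,-0.3,0,0,0,0,1],[0,0,1.4,0,0,0,1],[0,0,1.4,0,0,0,1],[0,0,1.3,0,0,0,1]]' |sed -n '4p';python3 -m crank '[[0,0,0,0,0,0,1]]' >/dev/null; python3 -c "
from h import *
goal((57.5,-16.5),.0515,-49)"
```

```text
ft_force: [0.8, 0.1, -0.3]
t 14.93 tip feeder [ 55.6 -19.4] z 0.0506 tilt [-0.0043  0.0003] ang -49.1 F [ 0.5 -0.2 -0.4] w 0.0005
shift [ 0.31 -0.08 -0.09] turn -0.001
```

```bash
python3 -m crank '[[0.3,0,-0.1,0,0,0,1],[0,-0.8,0,0,0,0,1],[0,-0.8,0,0,0,0,1],[0,-0.7,0,0,0,0,1],[0,-0.7,0,0,0,0,1]]' |sed -n '4p';python3 -m crank '[[0,-0.7,0,0,0,0,1],[0,-0.7,0,0,0,0,1],[0,-0.7,0,0,0,0,1],[0,-0.7,0,0,0,0,1],[0,0.8,0,0,0,0,1]]' |sed -n '4p';python3 -m crank '[[0,0.7,-2,0,0,0,1],[-2,1,-2,0,0,0,1],[-2.5,0,0,0,0,-0.17,1],[0,0,0,0,0,-0.17,1],[0,0,0,0,0,-0.17,1]]' |sed -n '4p';python3 -m crank '[[0,0,0,0,0,-0.17,1],[0,0,0,0,0,-0.17,1],[0,0,0,0,0,0,1]]' |sed -n '4p'; python3 - <<'E'
from h import *
goal((0,20),.0515,0);look("w9")
E
```

```text
ft_force: [-0.7, -0.5, 0.4]
ft_force: [0.8, -0.3, -0.3]
ft_force: [1.4, -0.3, -0.7]
ft_force: [0.4, 0.4, -0.0]
t 17.18 tip feeder [  3.9 -20.4] z 0.0944 tilt [ 0.0013 -0.0001] ang -0.5 F [ 0.4  0.4 -0. ] w 0.0004
shift [ 4.03 -0.43  4.3 ] turn -0.009
blob px 260 109 area 1426.5 feeder [ 7.5 44.8] rad mm 13.3
blob px 346 63 area 1518.5 feeder [55.7 68.9] rad mm 13.8
blob px 462 97 area 4253.5 feeder [123.2  49.9] rad mm 62.5
blob px 357 11 area 476.0 feeder [60.2 95.3] rad mm 14.2
blob px 246 0 area 231.0 feeder [  0.2 101. ] rad mm 8.3
```

```bash
python3 -m crank '[[0,0,0,0,0,-0.148,1],[3.7,0.9,0,0,0,0,1],[0,0,2.1,0,0,0,1],[0,0,2.1,0,0,0,1],[0,0,0,0,0,0,1]]' |sed -n '4p'; python3 -c "
from h import *
goal((11.3,17),.0515,8)"
```

```text
ft_force: [0.4, 0.1, 0.2]
t 17.85 tip feeder [ 6.7 16.3] z 0.0503 tilt [-0.0035 -0.0001] ang 8.0 F [0.4 0.1 0.2] w 0.0004
shift [-0.02  0.45 -0.12] turn -0.001
```

```bash
python3 -m crank '[[0,0.4,-0.1,0,0,0,1],[0.8,0,0,0,0,0,1],[0.6,0,0,0,0,0,1],[0.6,0,0,0,0,0,1],[0.6,0,0,0,0,0,1]]' |sed -n '4p'; python3 -m crank '[[0.6,0,0,0,0,0,1],[0.6,0,0,0,0,0,1],[0.6,0,0,0,0,0,1],[0.6,0,0,0,0,0,1],[0.5,0,0,0,0,0,1]]' |sed -n '4p'; python3 -m crank '[[0,0,0,0,0,0,1]]'|sed -n '4p'; python3 - <<'E'
from h import *
goal((3,70),.0515,8);look("w10")
E
```

```text
ft_force: [0.1, -0.4, 0.4]
ft_force: [0.2, -1.0, 0.2]
ft_force: [-0.7, -0.2, 0.1]
t 19.23 tip feeder [ 3.2 73.2] z 0.0523 tilt [0.0007 0.0001] ang 8.1 F [-0.7 -0.2  0.1] w 0.0004
shift [-0.31 -0.06  0.08] turn 0.002
blob px 456 208 area 171.5 feeder [ 98.4 105.3] rad mm 7.2
blob px 358 160 area 487.5 feeder [ 45.6 121.6] rad mm 15.4
blob px 255 154 area 2530.0 feeder [ -3.2 117.6] rad mm 17.2
blob px 418 110 area 691.5 feeder [ 67.1 147.8] rad mm 19.5
blob px 467 138 area 3442.5 feeder [ 93.1 138.8] rad mm 27.5
blob px 184 104 area 296.0 feeder [-38.4 135.6] rad mm 11.6
blob px 198 65 area 751.0 feeder [-33.3 153.3] rad mm 17.3
blob px 184 16 area 743.5 feeder [-41.  171.9] rad mm 15.9
```

View pics/w10.png

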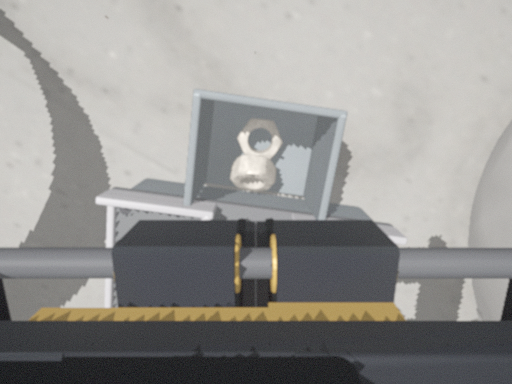

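Both nuts are in the pocket: one flat at (260,138), the second tilted against the drop at (254,170). I'll retreat and check from above.

```bash
python3 -m crank '[[-0.6,0,0,0,0,0,1],[-1,0,0,0,0,0,1],[0,0,-3,0,0,0,1],[0,0,-4,0,0,0,1],[0,0,-5,0,0,0,1]]' |sed -n '4p'; python3 -m crank '[[-3,0,0,0,0,0,1],[-4,0,0,0,0,0,1],[-4,0,0,0,0,0,1],[0,0,0,0,0,0,1],[0,0,0,0,0,0,1]]' |sed -n '4p'; python3 - <<'E'
from h import *
goal((3,70),.0515,8);look("w11")
a=cv2.imread("pics/w11.png")[0:220,100:420]
a=cv2.resize(a,(800,550),interpolation=cv2.INTER_CUBIC);cv2.imwrite("pics/c11.png",a)
E
```

```text
ft_force: [0.9, 0.4, 0.2]
ft_force: [0.4, 0.3, 0.6]
t 20.52 tip feeder [ 21.3 -51.7] z 0.1726 tilt [0.0016 0.0001] ang 8.1 F [0.4 0.3 0.6] w 0.0004
shift [12.3  -0.11 12.13] turn 0.001
blob px 497 202 area 464.5 feeder [232.3 -37.7] rad mm 17.7
blob px 225 187 area 944.0 feeder [ -4.2 -57.1] rad mm 15.9
blob px 412 122 area 1354.0 feeder [141.6  18.4] rad mm 34.0
blob px 320 40 area 684.5 feeder [55.1 69.6] rad mm 13.7
blob px 388 13 area 221.0 feeder [102.2  94.9] rad mm 11.2
blob px 21 30 area 1419.5 feeder [-172.9   44.5] rad mm 24.1
```

View pics/c11.png

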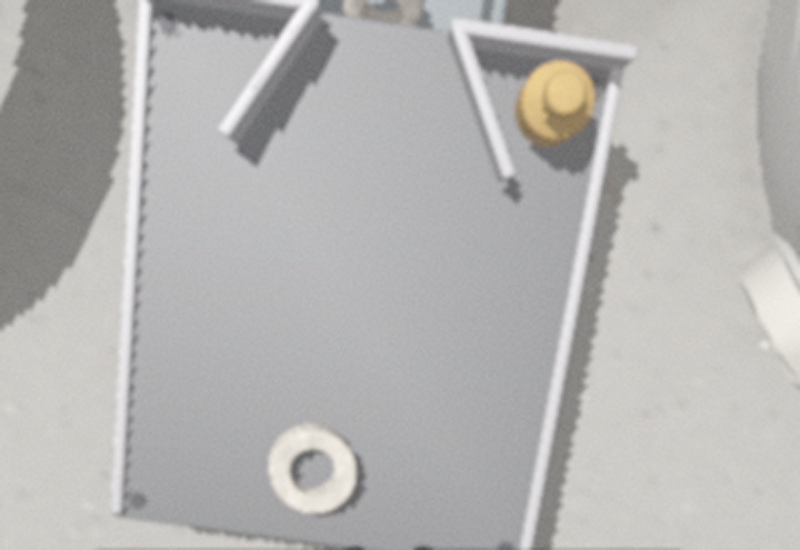

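The deck is empty apart from the washers (312,468) and the weight (560,100), both where they were. The nuts are visible in the pocket beyond the gate, and the arm is clear. Handing in.

```bash
python3 -c "
from rig import ticket
print(ticket.hand_in())"
```

```text
the job is handed in; nothing more can be done
None
```

I swept both nuts through the gate one at a time; both are in the pocket, the second last seen tilted rather than flat. The washers and weight are where they were, and I handed the job in at about 20.5 s with the robot clear.

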